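Load a chamber slide into the corner of a stage holder

TASK

Load the white eight-well chamber slide into the black slide-holder plate using only your fingertips to push it: first push it back flat against the long metal rail, then slide it along the rail past the sprung wire clip into the corner, until its end is fully home against the end stop and the clip has closed behind its trailing end. Do not lift, tip or force the slide, and leave the counting chamber, dropper bottle, jar and forceps where they are. Finish with the hand clear.

Things in the scene. Friction and masses are not known exactly. Their poses are not given: they have to be found in the camera images.
- stage: Black slide-holder plate, fixed on the bench, 120 mm (its x) by 270 mm (its y), top face 12 mm above the bench. Origin: centre of its underside; +x points away from the robot to the long rail, +y left along the rail to the end stop, z up; turned by up to 0.3 rad. Its far edge carries the metal rail, its left end the end stop; a sprung wire clip stands in front of the pocket between them.
- rail (a point): Middle of the long rail's guiding face, at the plate's top face (stage x = 40, y = 0 mm); axes as the plate's. The rail is a bar 12 mm wide and 5 mm high above the plate and runs along y from -135 to +130 mm; the slide's long side comes to lie on the face that looks to -x.
- corner (a point): Inside corner between rail and end stop, at the plate's top face (stage x = 40, y = 120 mm); axes as the plate's, the pocket extends to -x and -y. The end stop is a bar 5 mm high, its face at y = 0 here, reaching 32 mm to -x. A slide fully home has its centre at x = -12.75, y = -37.75 mm from here.
- chamber_slide: White eight-well chamber slide with clear lid, loose on the right part of the plate, 25.5 mm (its x) by 75.5 mm (its y), body 11 mm high, 14 with lid, about 40 g. Origin: centre of its underside, z up. Its y axis starts within 0.4 rad of the rail's direction. It slides easily. Fingertips 6 to 10 mm above the plate push on its side or end and pass over rail and clip, which are only 5 mm high.
- clip_tip (a point): Bend of the clip that closes behind the slide's trailing near corner; rod 5 mm thick, centre 2.8 mm above the plate. At rest at stage x = 20, y = 41 mm, 20 mm from the rail's face. From here the rod slants back to the near side as a flared lead-in, starting at stage x = 1, y = 6 mm: a slide lying against the rail pushes the clip aside as it is slid in.
- clip_pivot (a point): Pivot of the clip, at the plate's top face (stage x = 2, y = 87 mm): a boss 15 mm wide whose screw rises 8 mm above the plate.
- clip (a joint): Angle of the sprung clip, rad: 0 at rest with no slide, about 0.15 while a slide lying against the rail passes it, about 0.04 when it has closed on the corner of a slide that is home. Spring 0.2 N m/rad, preload 0.05 N m; passing it takes some 1 to 4 N along the rail.
- counting_chamber: Bystander: clear glass plate, 33 by 75 by 4 mm, lying loose on the near left part of the black plate. Origin: centre of its underside.
- stain_dropper: Bystander: small white dropper bottle with blue cap, 31 mm wide, 56 mm high, on the bench behind the rail. Origin: centre of its underside.
- specimen_jar_2: Bystander: specimen jar with orange screw lid, 46 mm wide, 56 mm high, on the bench to the right of the plate. Origin: centre of its underside.
- forceps: Bystander: steel forceps, 126 by 18 by 8 mm, on the bench in front of the plate. Origin: its middle, underside; x along its length.

How it is judged:
By the outcome, as a careful person would: the job done as asked, in the order asked, and still so for the second after the job is handed in, with the robot touching nothing.
It also fails if it takes over 45 s, if anything falls off the work surface, if the arm or the gripper's body presses on something with over 40 N, if the wrist force passes 120 N, or if a joint passes its speed limit or range.

ROBOT

A 7-joint arm with a two-finger parallel gripper is mounted at the origin on a cart in front of the work surface, level with it; the furniture and walls round the work are solid. World frame = base frame: x ahead of the robot, y to its left, z up, the work surface at z = 0. Lengths are in mm, angles in rad, forces in N, time in s.
With the tool pointing down it reaches from about 400 to 875 mm from the base axis. Payload 6.5 kg.
Tool frame: the origin (TCP) lies at the very end of the fingers, on their centre line; the grasp point (between the pads) lies 19 mm behind it; z points along the fingers, y is the direction in which the jaws open and shut (so a half turn about z gives the same grasp; the last joint's range is limited). The gripper opens to 88 mm and grips with 3 to 60 N. Pads are 18 mm wide; open, the fingers measure 123 mm over their backs; the gripper's body (75 mm by 187 mm) begins 45 mm behind the grasp point.
Start: joints at [1.268, 0.536, -0.004, 1.538, 0.003, 1.067, -0.071], TCP at [152.481, -631.854, 200.516] pointing down, gripper open.
Joint ranges: [-2.7, 2.7], [-0.37, 2.16], [-1.27, 1.26], [0.24, 2.4], [-1.31, 4.45], [0.19, 1.91], [-2.76, 2.76]. Speed limits (rad/s): [2.39, 2.39, 3.14, 3.14, 3.14, 3.14, 3.14].

INTERFACE

Orientations are given as a unit quaternion [w, x, y, z].
In Python, from bench import env gives the robot as it stands. The module is installed in compiled form; this text tells all that it offers.
- The arm moves only by the tool arm_command, never from a script. Its argument "increments" is a list of rows, each a list of 3 entries, a list of its own where there are three numbers: the shift along the tool's x, y, z in mm, then the turn about the tool's z in degrees, then the finger opening in mm, from 0 to 88.1. A call has 1 to 10 rows; each row shifts and turns the commanded pose from where the row before left it, along the tool's axes as they then stand; what a row does not reach is not made up. A row lasts 1/8 s, in which the tool goes at most 62.5 mm and 10.7 degrees, less where a joint would pass 70% of its speed; a pose out of reach is approached as far as the arm can. A call with a gripper value outside its range is refused whole. The fingers move at their own pace and stop on an object; "force" is the grip in N (left out, the last holds). Time passes only in rows, so rows that do not move let the fingers close. It gives the time, the measured TCP pose, the force and the opening at its end, in the units of the state.
- env.observe(): the state, without advancing time (a new reading comes with each control period).
- env.capture(name): name is "scene" or "top"; returns a dict with "image" (480x640x3 uint8, blue, green, red), "fovy" (degrees; the focal length in pixels is half the picture's height over the tangent of half this angle, whatever the lens; pixels are square), "cx", "cy" (the principal point, pixels), "R" (3x3) and "t" (3): a world point X has camera coordinates R X + t. Camera axes: x right, y down, z forward; pixel columns grow to the right and rows downward; lengths in mm; the calibration is good to about 2 mm. A picture is of the moment at which its call begins. There is no depth.
- env.sign_off(): hands the job in, once; it reports no verdict.
The state is a dict: "t": time; "q": joint angles; "joint_velocities": joint speeds; "joint_efforts": joint torques, N m; "tcp_pos": TCP position; "tcp_rot": TCP orientation; "force": force on the tool from outside, world axes, zero at the start; "torque": the same for the moment, N m; "grip_width": finger opening in mm.
Only numpy, scipy, OpenCV 4.12 (cv2) and the standard library are available. Lean on these libraries where they do the work, as an engineer would, in place of code of your own. Each camera call takes 0.05 s, during which the arm holds its last target.

## Working session

There is one attempt and no reset: what is moved stays moved. The work goes in short steps, Python scripts to look and compute and a tool call to move; the robot and the scene stay as the last step left them, time stands still between calls to the robot, and variables do not carry over. Pictures are saved under pics/ and viewed, and the job is handed in when it is done.

Besides the shell and the picture viewer there is one more tool, called after "Request:" as name(argument=value, ...) on one line, values as JSON. arm_command: Moves the arm, as the interface text tells. Its arguments: {"type":"object","properties":{"increments":{"type":"array","items":{"type":"array"}},"force":{"type":"number"}},"required":["increments"]}

```bash
mkdir -p pics; python3 - <<'E'
from bench import env
import cv2
s=env.observe()
for k in s: print(k,s[k])
for n in("scene","top"):
    c=env.capture(n); cv2.imwrite(f"pics/{n}0.png",c["image"]); print(n,c["fovy"],c["cx"],c["cy"],c["R"],c["t"])
E
```

```text
t 0.0
q [ 1.26780153  0.5371628  -0.00441787  1.53882917  0.0026292   1.067307
 -0.07120204]
joint_velocities [-0.00107545  0.00022313 -0.0008348  -0.00097737  0.00018742  0.00016203
  0.00046264]
joint_efforts [-2.99655767e-04 -5.70974708e+01  9.90534760e-01 -2.51598912e+01
 -5.61758189e-02  1.78042852e-02  1.31355323e-04]
tcp_pos [ 152.28475208 -631.22809215  199.65866198]
tcp_rot [-8.31279884e-04  9.92994950e-01  1.18153740e-01 -1.79995082e-04]
force [ 0.79010392 -0.85354466  0.42514723]
torque [ 0.00549666 -0.02775502  0.02234611]
grip_width 87.82699809829907
scene 50.37972105526664 316.6753049388813 240.64284727642007 [[-0.44381617 -0.89607044  0.00921793]
 [-0.50278346  0.24048321 -0.83028707]
 [ 0.74177894 -0.37312945 -0.55725974]] [261.75042435 330.63201827 449.56474608]
top 54.854470194477024 319.0859885975771 241.6943737675845 [[-0.01769141 -0.99971264  0.01617556]
 [-0.98532551  0.01468532 -0.17005287]
 [ 0.16976646 -0.01894667 -0.98530217]] [-21.17641064 603.49115759 778.27232714]
```

View pics/scene0.png

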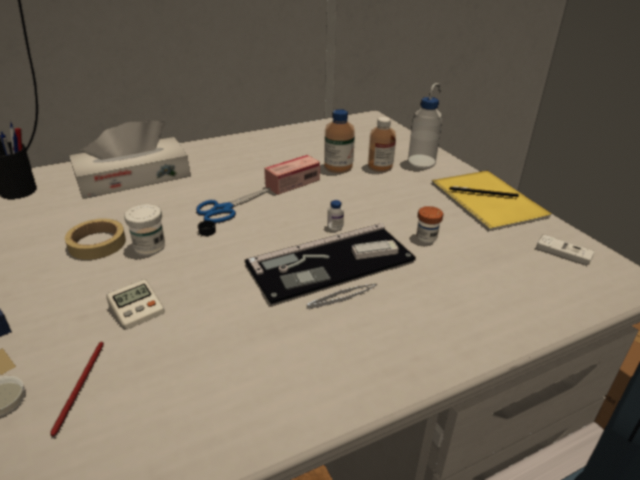

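View pics/top0.png

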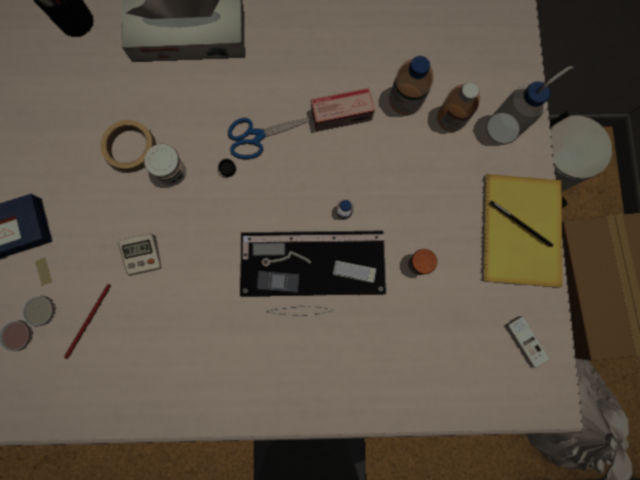

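```bash
python3 - <<'E'
import cv2
a=cv2.imread("pics/top0.png")[195:325,230:440]; a=cv2.convertScaleAbs(a,alpha=1.6)
cv2.imwrite("pics/topz.png",cv2.resize(a,None,fx=3.8,fy=3.8,interpolation=cv2.INTER_CUBIC))
a=cv2.imread("pics/scene0.png")[190:315,235:445];a=cv2.convertScaleAbs(a,alpha=1.6)
cv2.imwrite("pics/scz.png",cv2.resize(a,None,fx=3.8,fy=3.8,interpolation=cv2.INTER_CUBIC))
E
```

```text
(no output)
```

View pics/topz.png

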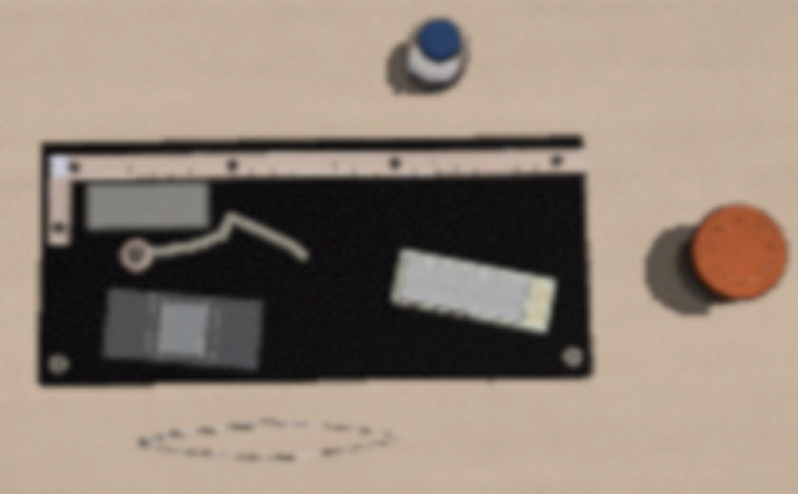

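View pics/scz.png

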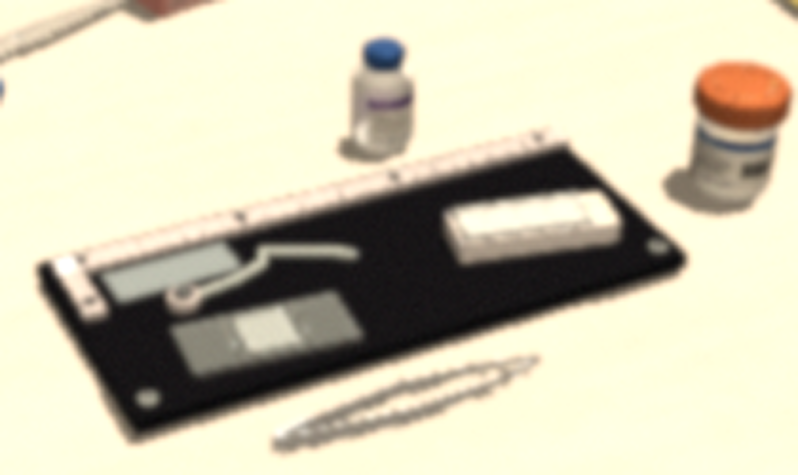

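```bash
cat > h.py <<'E'
import numpy as np
from scipy.optimize import least_squares
def cam(c):
    f=240/np.tan(np.radians(c["fovy"]/2)); return f,c["cx"],c["cy"],np.array(c["R"]),np.array(c["t"])
def proj(c,X):
    f,cx,cy,R,t=cam(c); p=np.atleast_2d(X)@R.T+t; return np.c_[f*p[:,0]/p[:,2]+cx,f*p[:,1]/p[:,2]+cy]
def ray(c,uv,z):
    f,cx,cy,R,t=cam(c); o=-R.T@t; uv=np.atleast_2d(uv)
    d=np.c_[(uv[:,0]-cx)/f,(uv[:,1]-cy)/f,np.ones(len(uv))]@R
    return o+d*((z-o[2])/d[:,2])[:,None]
def crop(uv,o,s=3.8): return (np.array(uv,float)+.5)/s-.5+o
def T(p,L): # p x,y,yaw ; local -> world
    c,s=np.cos(p[2]),np.sin(p[2]); L=np.atleast_2d(L).astype(float)
    return np.c_[p[0]+c*L[:,0]-s*L[:,1],p[1]+s*L[:,0]+c*L[:,1],L[:,2]]
def inv(p,X):
    c,s=np.cos(p[2]),np.sin(p[2]); d=np.atleast_2d(X)[:,:2]-p[:2]
    return np.c_[c*d[:,0]+s*d[:,1],-s*d[:,0]+c*d[:,1]]
def fit(obs,p0,freez=False):
    # obs list of (cam,uv,L)
    def fu(p): return np.concatenate([(proj(c,T(p,L)+([0,0,p[3]] if freez else 0))-uv).ravel() for c,uv,L in obs])
    r=least_squares(fu,list(p0)+([0] if freez else []),x_scale=[10,10,.1]+([10] if freez else [])); return r.x,fu(r.x).reshape(-1,2)
E
python3 - <<'E'
from h import *
from bench import env
ct,cs=env.capture("top"),env.capture("scene")
ot,os_=(230,195),(235,190)
S=np.array([[60,135,12],[60,-135,12],[-60,-135,12],[-60,135,12]])
st=crop([(42,143),(582,136),(591,376),(40,384)],ot); ss=crop([(45,265),(560,142),(685,262),(135,432)],os_)
C=np.array([[12.75,37.75,0],[12.75,-37.75,0],[-12.75,-37.75,0],[-12.75,37.75,0]])+[0,0,26]
t_=crop([(403,249),(555,277),(547,332),(391,303)],ot); s_=crop([(445,208),(608,190),(622,222),(458,238)],os_)
for nm,L,a,b in(("stage",S,st,ss),("slide",C,t_,s_)):
    for fr in(0,1):
        for o in([(ct,a,L)],[(cs,b,L)],[(ct,a,L),(cs,b,L)]):
            if fr and len(o)<2: continue
            p,r=fit(o,[450,0,0],fr); print(nm,len(o),np.round(p,3),np.round(np.abs(r).max(),2))
    if nm=="stage": P=fit([(ct,a,L),(cs,b,L)],[450,0,0])[0]; Pt=fit([(ct,a,L)],[450,0,0])[0]
    else: Q=fit([(ct,a,L)],[450,0,0])[0]
print("slide in stage(top)",inv(Pt,[[Q[0],Q[1]]]),Q[2]-Pt[2])
rf=ray(ct,crop([(75,182),(585,174)],ot),17);print("railface stage",inv(Pt,rf))
rf=ray(ct,crop([(137,254),(230,217),(305,256)],ot),15);print("clip",inv(Pt,rf))
print("jar",inv(Pt,ray(ct,crop([(740,251)],ot),56)),"drop",inv(Pt,ray(ct,crop([(440,40)],ot),56)))
print("corner overlay",inv(Pt,ray(ct,crop([(71,182)],ot),17)))
E
```

```text
stage 1 [ 5.70533e+02 -1.86080e+01 -2.00000e-03] 0.68
stage 1 [ 5.6566e+02 -1.6195e+01 -2.0000e-02] 3.03
stage 2 [ 5.68997e+02 -1.78920e+01 -9.00000e-03] 3.19
stage 2 [ 5.71281e+02 -1.89260e+01 -1.10000e-02 -5.37600e+00] 1.88
slide 1 [ 5.52034e+02 -9.52370e+01 -2.01000e-01] 0.44
slide 1 [ 5.51653e+02 -9.31130e+01 -2.86000e-01] 0.67
slide 2 [ 5.5215e+02 -9.4351e+01 -2.3000e-01] 1.54
slide 2 [ 5.52519e+02 -9.46140e+01 -2.31000e-01 -9.15000e-01] 1.53
slide in stage(top) [[-18.37260815 -76.65994211]] -0.19938546514909425
railface stage [[  38.71188052  117.13243063]
 [  39.38118743 -134.09433255]]
clip [[ 2.92073056 86.80719158]
 [20.59857822 41.26401151]
 [ 0.78650053  4.67049058]]
jar [[  -4.94129662 -199.13438361]] drop [[ 98.39483501 -61.08497995]]
corner overlay [[ 38.7379282  119.09215616]]
```

```bash
python3 - <<'E'
from h import *
from bench import env
ct,cs=env.capture("top"),env.capture("scene")
ot,os_=(230,195),(235,190)
S=np.array([[60,135,12],[60,-135,12],[-60,-135,0],[-60,135,0],[40,120,17],[40,-135,17],[20,41,15],[2,87,14]])
st=crop([(42,143),(582,136),(591,376),(40,384),(72,182),(585,174),(230,216),(137,254)],ot)
S2=np.array([[60,135,12],[-60,-135,0],[-60,135,0],[20,41,15],[2,87,16]])
ss=crop([(45,265),(685,268),(135,438),(265,251),(183,294)],os_)
for o in([(ct,st,S)],[(cs,ss,S2)],[(ct,st,S),(cs,ss,S2)]):
    p,r=fit(o,[570,-18,0]); print(np.round(p,4),np.round(r,1).tolist())
p,r=fit([(ct,st,S),(cs,ss,S2)],[570,-18,0],True); print(p)
E
```

```text
[ 5.707305e+02 -1.865260e+01 -2.000000e-03] [[-0.3, -0.4], [0.5, -0.3], [-0.4, 0.5], [0.3, 0.5], [-0.7, -0.8], [0.5, -0.4], [0.2, 0.5], [-0.0, 0.4]]
[ 5.740491e+02 -1.914520e+01 -1.500000e-03] [[-2.1, -1.4], [0.4, 0.7], [0.9, 0.5], [-0.2, -0.6], [0.8, 0.3]]
[ 5.715492e+02 -1.858370e+01 -3.400000e-03] [[-0.3, -1.0], [0.5, -0.7], [-0.5, 0.1], [0.2, -0.0], [-0.7, -1.3], [0.5, -0.7], [0.1, 0.0], [-0.1, -0.1], [-1.9, -0.6], [1.1, 1.7], [1.1, 1.5], [0.2, 0.2], [1.1, 1.1]]
[ 5.70959375e+02 -1.83821383e+01 -2.68352279e-03  1.65252121e+00]
```

Request:
arm_command(increments=[[[0, 0, 0], 6.9, 40], [[0, 0, 0], 6.85, 40], [[25, -38, 0], 0, 40], [[25, -38, 0], 0, 40], [[25, -38, 0], 0, 40], [[25, -38, 0], 0, 40], [[25, -38, 0], 0, 40], [[25, -38, 0], 0, 40], [[25, -38, 0], 0, 40], [[25, -38, 0], 0, 40]])

```text
t: 1.55
tcp_pos: [354.2, -327.2, 200.7]
tcp_rot: [0.0, 1.0, -0.002, 0.0]
force: [0.0, -0.3, 0.3]
grip_width: 40.1
```

Request:
arm_command(increments=[[[25, -38, 0], 0, 40], [[25, -38, 0], 0, 40], [[25, -38, 0], 0, 40], [[25, -38, 0], 0, 40], [[25, -38, 0], 0, 40], [[25, -41, 0], 0, 40], [[0, 0, 40], 0, 40], [[0, 0, 40], 0, 40], [[0, 0, 40], 0, 40], [[0, 0, 0], 0, 40]])

```text
t: 2.8
tcp_pos: [501.7, -97.6, 78.4]
tcp_rot: [-0.0, 1.0, -0.001, -0.003]
force: [-0.9, 0.4, 0.4]
grip_width: 40.0
```

```bash
cat > look.py <<'E'
import sys,cv2,numpy as np
from h import *
from bench import env
n=sys.argv[1]
s=env.observe(); print(s["t"],np.round(s["tcp_pos"],2),np.round(s["tcp_rot"],4),np.round(s["force"],2),s["grip_width"])
ims=[]
for c,o in(("top",(240,220)),("scene",(240,185))):
    d=env.capture(c); np.save("last_"+c,d,allow_pickle=True)
    a=d["image"][o[1]:o[1]+(90 if c=="top" else 125),o[0]:o[0]+(160 if c=="top" else 200)]
    a=cv2.convertScaleAbs(a,alpha=1.5); k=800/a.shape[1]
    a=cv2.resize(a,None,fx=k,fy=k,interpolation=cv2.INTER_CUBIC); cv2.imwrite(f"pics/{n}_{c}.png",a)
E
python3 look.py a
```

```text
2.8 [501.73 -97.6   78.4 ] [-4.0e-04  1.0e+00 -1.4e-03 -2.9e-03] [-0.9   0.35  0.37] 39.975246517304114
```

View pics/a_top.png

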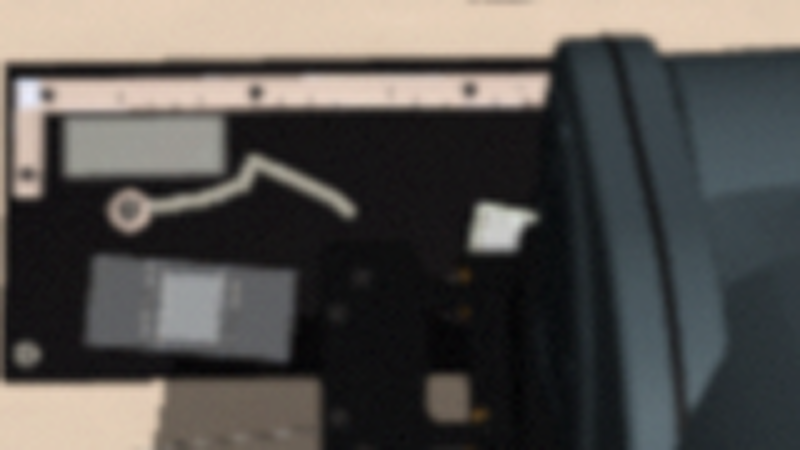

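View pics/a_scene.png

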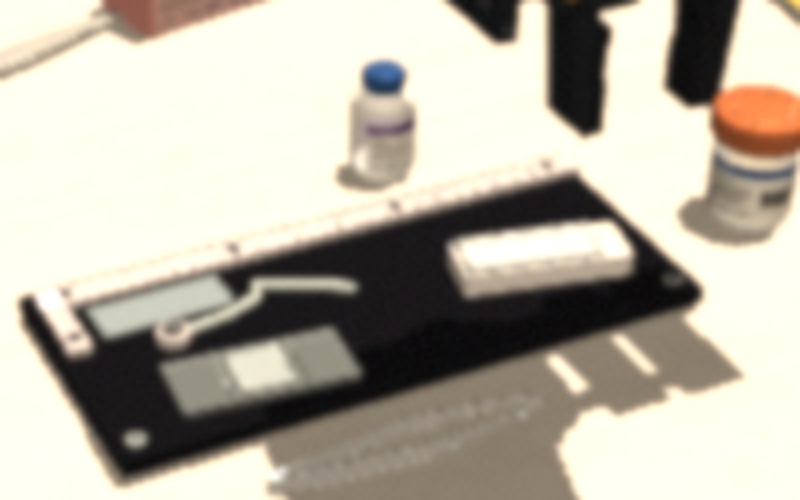

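Request:
arm_command(increments=[[[0, -2, 20], 0, 40], [[0, 0, 20], 0, 40], [[0, 0, 10], 0, 40], [[0, 0, 7], 0, 40], [[0, 0, 0], 0, 40], [[0, 0, 0], 0, 40]])

```text
t: 3.65
tcp_pos: [504.7, -96.1, 24.1]
tcp_rot: [0.0, 1.0, -0.002, 0.0]
force: [-0.1, 0.4, 0.5]
grip_width: 40.0
```

```bash
python3 look.py b
```

```text
3.65 [504.68 -96.06  24.09] [ 1.0e-04  1.0e+00 -1.6e-03  5.0e-04] [-0.15  0.44  0.52] 40.019591271966085
```

View pics/b_scene.png

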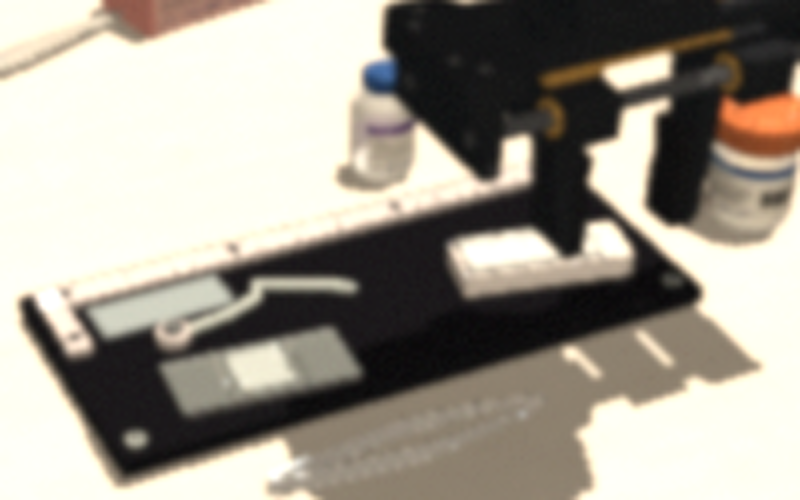

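```bash
python3 - <<'E'
from h import *
c=np.load("last_scene.npy",allow_pickle=True).item()
for X in([504,-70,24],[504,-122,24],[504,-96,24],[504,-158,24],[552,-95,26],[577,-95,26]):
    print(X,(proj(c,np.array(X,float))-[240,185])*4)
E
```

```text
[504, -70, 24] [[553.26966567 321.35289833]]
[504, -122, 24] [[658.83635124 289.28053993]]
[504, -96, 24] [[606.65838754 305.13279809]]
[504, -158, 24] [[729.15946291 267.91557968]]
[552, -95, 26] [[543.58254544 242.66247903]]
[577, -95, 26] [[513.49003244 213.69557559]]
```

```bash
python3 - <<'E'
from h import *
import cv2
c=np.load("last_top.npy",allow_pickle=True).item(); s=np.load("last_scene.npy",allow_pickle=True).item()
for nm,d in(("top",c),("scene",s)):
    im=d["image"].copy()
    B=[(504+sx*37.5,-96+sy*93.5,24+64) for sx in(-1,1) for sy in(-1,1)]
    F=[(504+sx*9,-96+sy*k,24) for sx in(-1,1) for sy in(-1,1) for k in(20,37.5)]
    for X in B: u=proj(d,X)[0]; cv2.circle(im,tuple(int(round(v*8)) for v in u),10,(0,0,255),1,shift=3)
    for X in F: u=proj(d,X)[0]; cv2.circle(im,tuple(int(round(v*8)) for v in u),8,(0,255,0),1,shift=3)
    o=(230,160)
    im=cv2.convertScaleAbs(im[o[1]:o[1]+180,o[0]:o[0]+240],alpha=1.8)
    cv2.imwrite(f"pics/b2_{nm}.png",cv2.resize(im,None,fx=3.3,fy=3.3,interpolation=cv2.INTER_CUBIC))
E
```

```text
(no output)
```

View pics/b2_top.png

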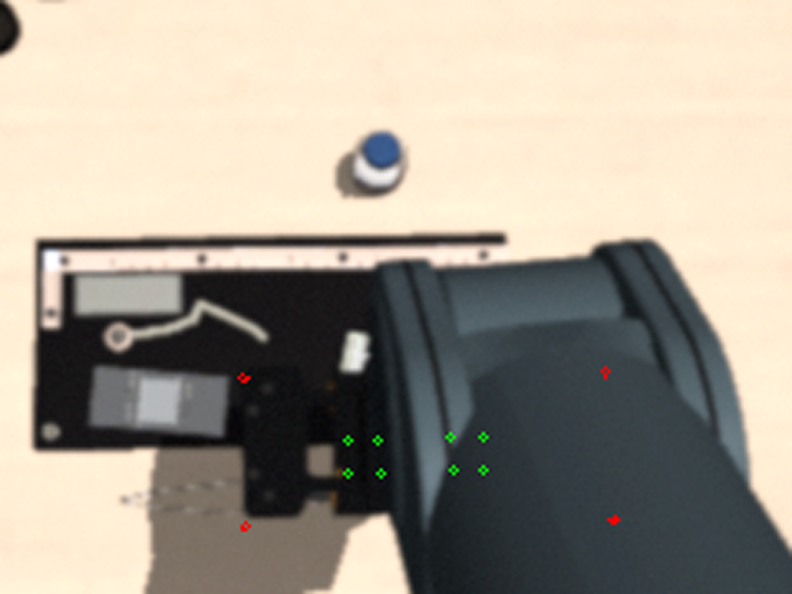

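View pics/b2_scene.png

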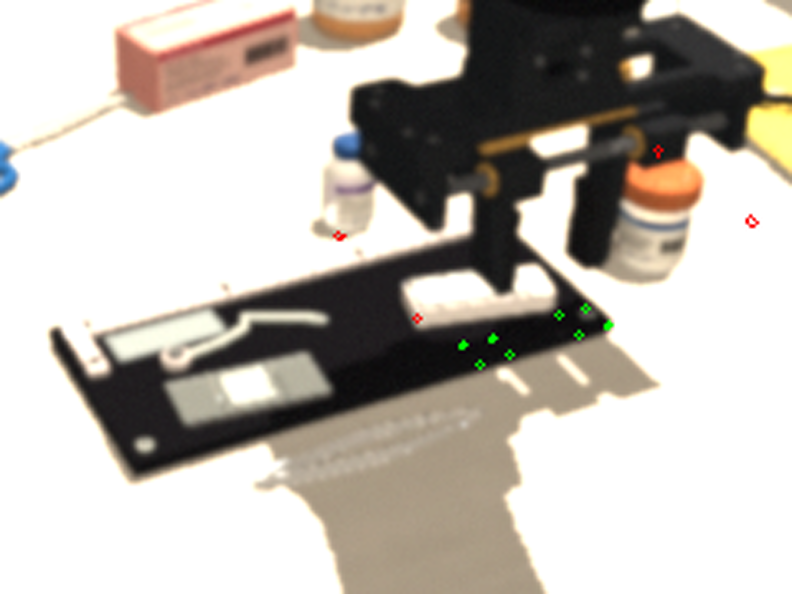

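```bash
python3 - <<'E'
from h import *
c=np.load("last_top.npy",allow_pickle=True).item(); s=np.load("last_scene.npy",allow_pickle=True).item()
def tri(a,b):
    r=least_squares(lambda X:np.r_[(proj(c,X)-a).ravel(),(proj(s,X)-b).ravel()],[550,-100,30]); return r.x,np.abs(r.fun).max()
ot,os_=(230,195),(235,190)
print("jar lid top centre",tri(crop([(740,251)],ot),crop([(743,85)],os_)))
print("dropper cap top",tri(crop([(440,36)],ot),crop([(384,46)],os_)))
# finger tip line: heights from scene given x,y
for z in (24,40,50,60,70):
    L=[(504+sx*9,-96+20+k,z) for sx in(-1,1) for k in(0,17.5)]
    print(z,((proj(s,np.array(L,float))-[230,160]+.5)*3.3).round().tolist())
# scene ray at fingertip lowest point (510,290)
p=crop([(510,291)],(230,160),3.3)
for z in (24,40,50,60,70): print(z,ray(s,p,z))
E
```

```text
jar lid top centre (array([ 566.0468871 , -217.22513996,   54.70787853]), np.float64(0.5939146390926453))
dropper cap top (array([671.13161888, -79.56814643,  55.58487741]), np.float64(0.24627502645478216))
24 [[511.0, 356.0], [481.0, 365.0], [492.0, 337.0], [462.0, 346.0]]
40 [[514.0, 330.0], [483.0, 339.0], [494.0, 310.0], [464.0, 319.0]]
50 [[516.0, 313.0], [485.0, 322.0], [496.0, 294.0], [465.0, 303.0]]
60 [[517.0, 296.0], [486.0, 305.0], [497.0, 277.0], [467.0, 286.0]]
70 [[519.0, 279.0], [488.0, 288.0], [499.0, 260.0], [468.0, 269.0]]
24 [[ 542.60932302 -106.09340997   24.        ]]
40 [[523.55935379 -92.33174319  40.        ]]
50 [[511.65312302 -83.73070146  50.        ]]
60 [[499.74689226 -75.12965973  60.        ]]
70 [[487.84066149 -66.52861799  70.        ]]
```

```bash
python3 - <<'E'
from h import *
import cv2
c=np.load("last_top.npy",allow_pickle=True).item(); s=np.load("last_scene.npy",allow_pickle=True).item()
def tri(a,b):
    r=least_squares(lambda X:np.r_[(proj(c,X)-a).ravel(),(proj(s,X)-b).ravel()],[550,-100,30]); return r.x,np.abs(r.fun).max()
o=(230,160)
print(tri(crop([(246,516)],o,3.3),crop([(435,228)],o,3.3)))
im=s["image"][130:270,320:480]; im=cv2.convertScaleAbs(im,alpha=4); cv2.imwrite("pics/b3.png",cv2.resize(im,None,fx=4,fy=4,interpolation=cv2.INTER_CUBIC))
im=c["image"][260:330,290:400]; im=cv2.convertScaleAbs(im,alpha=4); cv2.imwrite("pics/b4.png",cv2.resize(im,None,fx=7,fy=7,interpolation=cv2.INTER_CUBIC))
E
```

```text
(array([469.02446697,  -6.83301743, 132.89002292]), np.float64(1.9635037755293752))
```

View pics/b3.png

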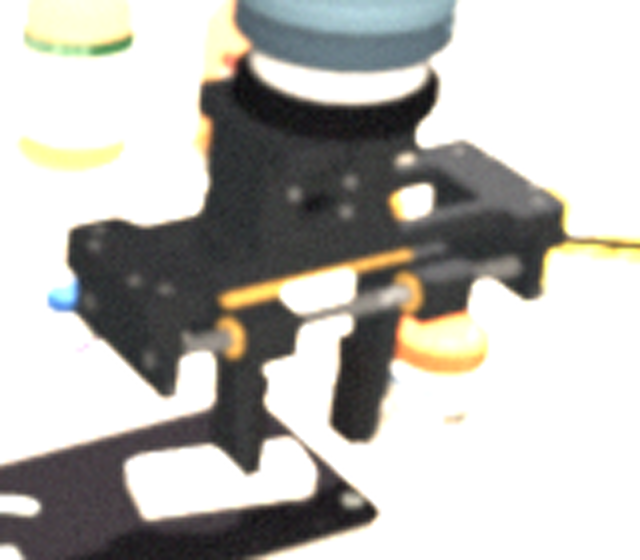

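View pics/b4.png

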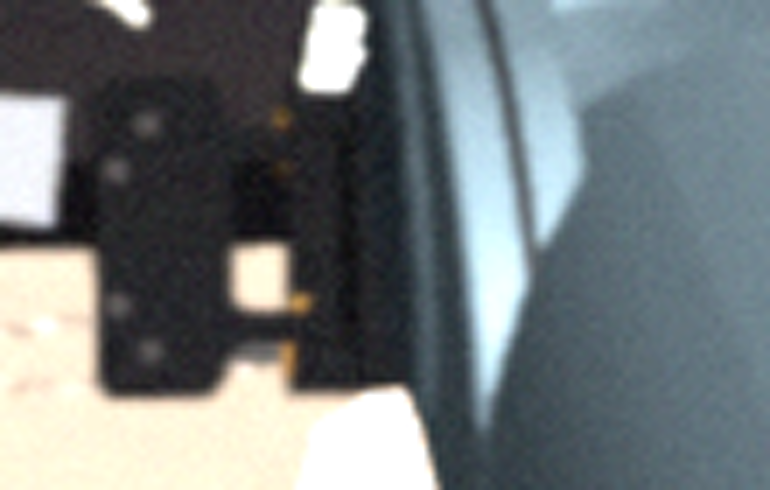

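Request:
arm_command(increments=[[[0, 0, 2], 0, 40], [[0, 0, 2], 0, 40], [[0, 0, 1], 0, 40], [[0, 0, 0], 0, 40]])

```text
t: 4.25
tcp_pos: [504.0, -95.9, 18.3]
tcp_rot: [-0.0, 1.0, -0.002, -0.0]
force: [-0.2, 0.4, 0.0]
grip_width: 40.0
```

```bash
python3 look.py c
```

```text
4.25 [504.02 -95.93  18.35] [-0.0e+00  1.0e+00 -1.6e-03 -2.0e-04] [-0.25  0.37  0.05] 40.03790941429479
```

View pics/c_scene.png

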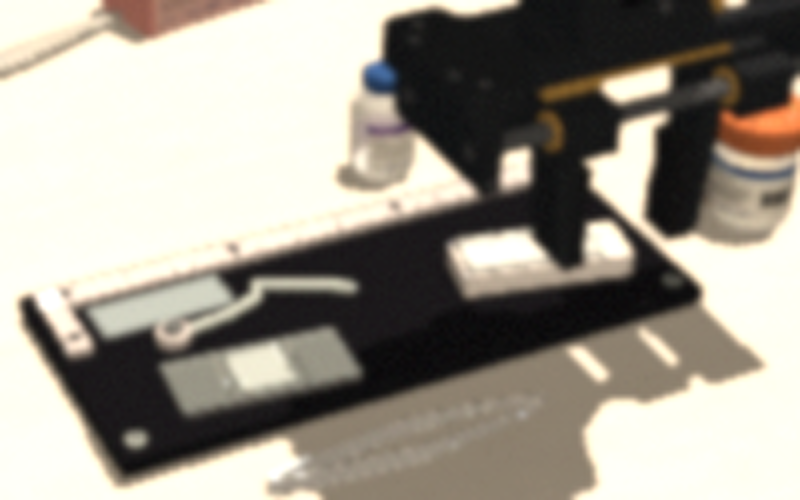

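Request:
arm_command(increments=[[[4, 0, 0], 0, 40], [[4, 0, 0], 0, 40], [[4, 0, 0], 0, 40], [[4, 0, 0], 0, 40], [[4, 0, 0], 0, 40], [[4, 0, 0], 0, 40], [[4, 0, 0], 0, 40], [[0, 0, 0], 0, 40]])

```text
t: 5.35
tcp_pos: [532.5, -96.0, 18.5]
tcp_rot: [-0.0, 1.0, -0.002, 0.0]
force: [-0.2, -0.0, 0.5]
grip_width: 40.1
```

```bash
python3 look.py d
```

```text
5.35 [532.53 -96.02  18.51] [-0.0e+00  1.0e+00 -1.5e-03  1.0e-04] [-0.17 -0.03  0.48] 40.12120782223862
```

View pics/d_scene.png

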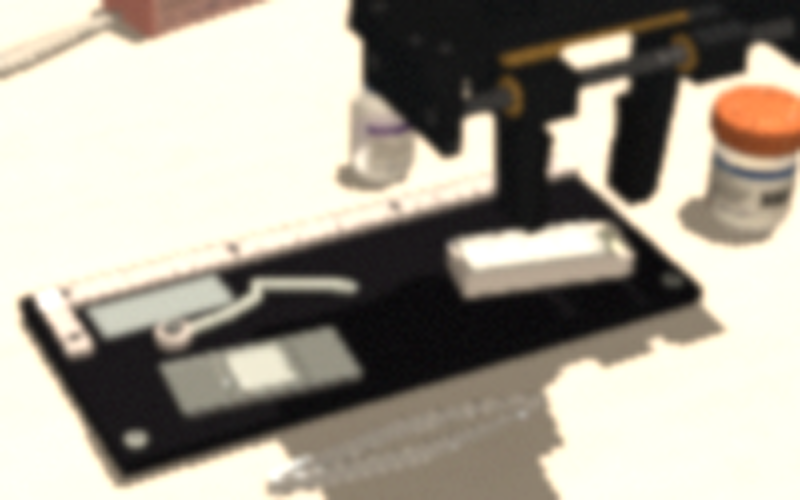

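View pics/d_top.png

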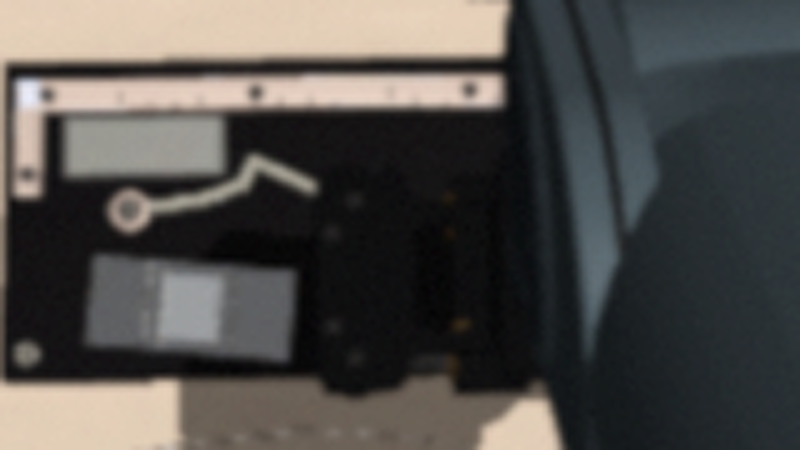

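Request:
arm_command(increments=[[[-10, 0, 0], 0, 40], [[-12, 0, 0], 0, 40], [[-8, 0, 0], 0, 40], [[0, 0, 10], 0, 40], [[0, 0, 10], 0, 40], [[0, 0, 0], 0, 40], [[0, 0, 0], 0, 40]])

```text
t: 6.32
tcp_pos: [502.3, -95.8, -1.7]
tcp_rot: [-0.0, 1.0, -0.002, -0.0]
force: [-0.8, -0.2, 0.7]
grip_width: 40.1
```

```bash
python3 look.py e;  python3 - <<'E'
from h import *
c=np.load("last_scene.npy",allow_pickle=True).item()
for z in(-2,20,30,40): print(z,((proj(c,np.array([[495,-76,z],[495,-58.5,z],[513,-58.5,z],[495,-116,z],[495,-133,z]],float))-[240,185])*4).round().tolist())
E
```

```text
6.325 [502.33 -95.84  -1.69] [-1.0e-04  1.0e+00 -1.5e-03 -1.0e-04] [-0.77 -0.25  0.71] 40.11266478681864
-2 [[572.0, 380.0], [536.0, 391.0], [514.0, 367.0], [653.0, 354.0], [686.0, 344.0]]
20 [[577.0, 337.0], [540.0, 349.0], [517.0, 325.0], [658.0, 312.0], [692.0, 302.0]]
30 [[579.0, 318.0], [542.0, 329.0], [519.0, 305.0], [661.0, 293.0], [695.0, 282.0]]
40 [[581.0, 298.0], [544.0, 309.0], [520.0, 285.0], [663.0, 273.0], [697.0, 263.0]]
```

View pics/e_scene.png

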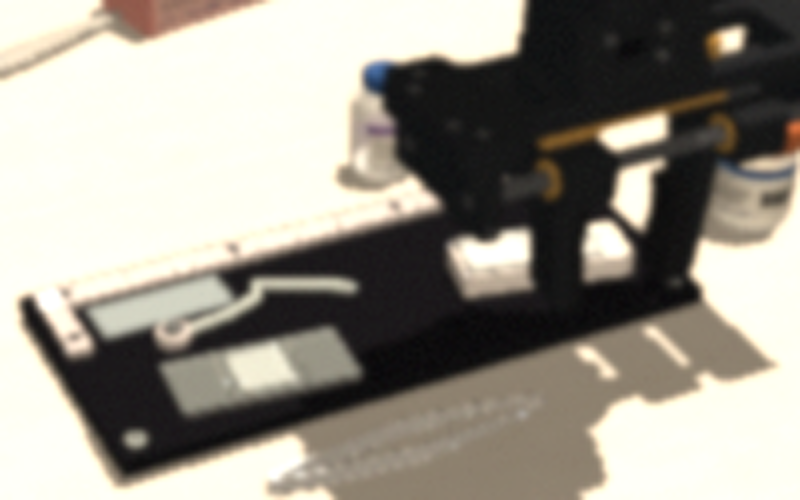

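```bash
cat > tip.py <<'E'
import sys,cv2,numpy as np
from h import *
s=np.load("last_scene.npy",allow_pickle=True).item()
o=(355,225); a=s["image"][o[1]:o[1]+60,o[0]:o[0]+80].astype(float)
a=np.clip(255*(a/255)**0.45,0,255).astype(np.uint8)
cv2.imwrite(f"pics/{sys.argv[1]}.png",cv2.resize(a,None,fx=10,fy=10,interpolation=cv2.INTER_CUBIC))
E
python3 tip.py e_tip
```

```text
(no output)
```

View pics/e_tip.png

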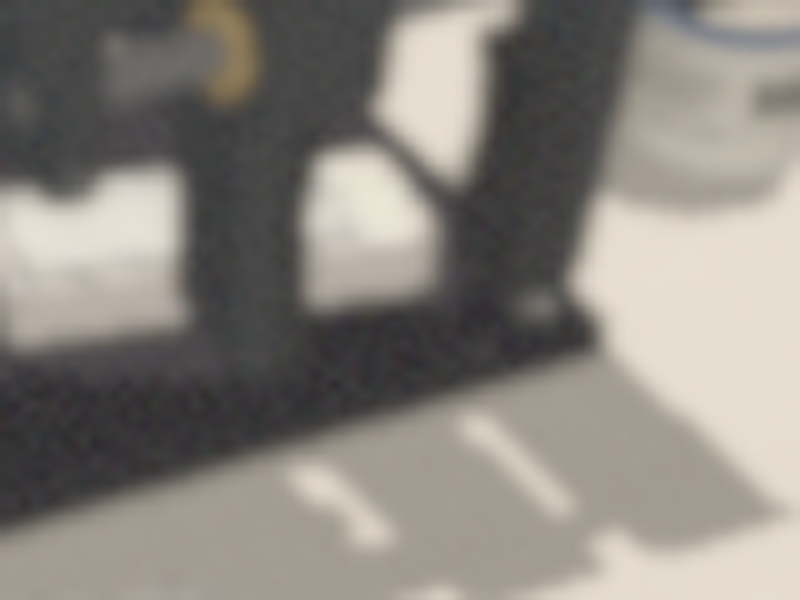

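Request:
arm_command(increments=[[[6, 0, 3], 0, 40], [[6, 0, 3], 0, 40], [[0, 0, 4], 0, 40], [[0, 0, 3], 0, 40], [[0, 0, 0], 0, 40], [[0, 0, 0], 0, 40]])

```text
t: 7.18
tcp_pos: [514.1, -96.0, -14.5]
tcp_rot: [0.0, 1.0, -0.002, -0.0]
force: [-0.4, 0.8, 0.2]
grip_width: 39.7
```

```bash
python3 look.py f; python3 tip.py f_tip; python3 - <<'E'
from h import *
c=np.load("last_scene.npy",allow_pickle=True).item()
for z in(12,20,26): print(z,((proj(c,np.array([[507,-76,z],[507,-58.5,z],[507,-116,z],[507,-133,z]],float))-[355,225])*10).round().tolist())
E
```

```text
7.175 [514.06 -96.01 -14.49] [ 0.0e+00  1.0e+00 -1.6e-03 -1.0e-04] [-0.4   0.82  0.22] 39.72679425784552
12 [[249.0, 442.0], [158.0, 470.0], [450.0, 380.0], [533.0, 355.0]]
20 [[253.0, 404.0], [162.0, 431.0], [455.0, 342.0], [538.0, 317.0]]
26 [[255.0, 374.0], [164.0, 402.0], [458.0, 313.0], [542.0, 288.0]]
```

View pics/f_tip.png

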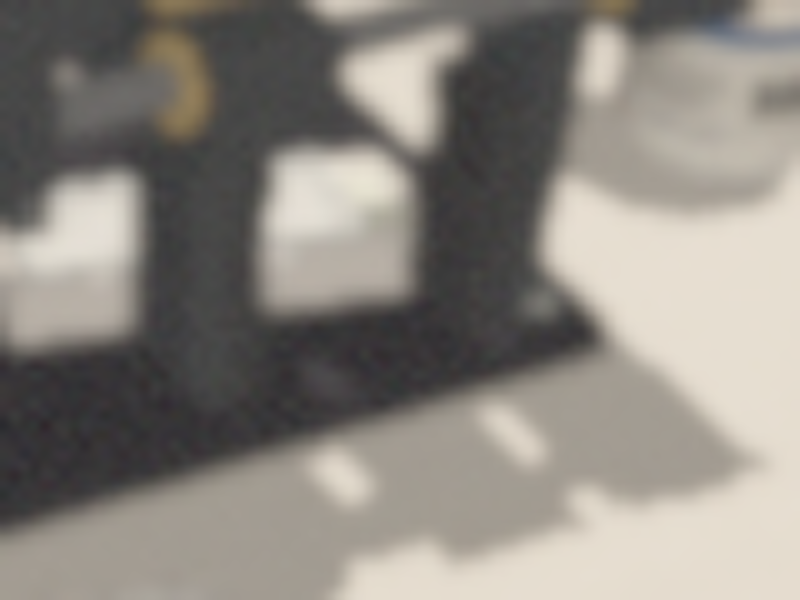

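Request:
arm_command(increments=[[[0, 0, 1], 0, 40], [[0, 0, 1], 0, 40], [[0, 0, 1], 0, 40], [[0, 0, 0], 0, 40]])

```text
t: 7.78
tcp_pos: [514.1, -96.0, -17.6]
tcp_rot: [-0.0, 1.0, -0.002, -0.0]
force: [0.2, 0.7, 0.7]
grip_width: 40.2
```

Request:
arm_command(increments=[[[0, 0, 1], 0, 40], [[0, 0, 0], 0, 40]])

```text
t: 8.02
tcp_pos: [514.1, -96.0, -18.5]
tcp_rot: [-0.0, 1.0, -0.002, -0.0]
force: [-0.1, 0.7, 0.5]
grip_width: 40.1
```

Request:
arm_command(increments=[[[0, 0, 1], 0, 40], [[0, 0, 0], 0, 40]])

```text
t: 8.28
tcp_pos: [514.1, -96.0, -19.6]
tcp_rot: [-0.0, 1.0, -0.002, -0.0]
force: [-0.5, -0.6, -0.4]
grip_width: 40.1
```

Request:
arm_command(increments=[[[0, 0, 1], 0, 40], [[0, 0, 0], 0, 40]])

```text
t: 8.52
tcp_pos: [514.1, -96.0, -20.6]
tcp_rot: [0.0, 1.0, -0.002, -0.0]
force: [-0.5, 1.0, -0.3]
grip_width: 40.1
```

Request:
arm_command(increments=[[[0, 0, 0.7], 0, 40], [[0, 0, 0], 0, 40]])

```text
t: 8.78
tcp_pos: [514.1, -96.0, -21.3]
tcp_rot: [-0.0, 1.0, -0.002, -0.0]
force: [-0.1, 0.1, 0.0]
grip_width: 40.2
```

Request:
arm_command(increments=[[[0, 0, 0.7], 0, 40], [[0, 0, 0], 0, 40]])

```text
t: 9.02
tcp_pos: [514.1, -96.0, -21.9]
tcp_rot: [-0.0, 1.0, -0.002, -0.0]
force: [-0.6, 0.3, 0.2]
grip_width: 40.0
```

Request:
arm_command(increments=[[[0, 0, 0.7], 0, 40], [[0, 0, 0], 0, 40]])

```text
t: 9.28
tcp_pos: [514.1, -96.0, -22.7]
tcp_rot: [-0.0, 1.0, -0.002, -0.0]
force: [-0.1, -0.7, 0.3]
grip_width: 40.2
```

Request:
arm_command(increments=[[[0, 0, 0.7], 0, 40], [[0, 0, 0], 0, 40]])

```text
t: 9.52
tcp_pos: [514.1, -96.0, -23.3]
tcp_rot: [0.0, 1.0, -0.002, -0.0]
force: [0.1, 0.1, -0.5]
grip_width: 39.7
```

Request:
arm_command(increments=[[[0, 0, 0.7], 0, 40], [[0, 0, 0], 0, 40]])

```text
t: 9.78
tcp_pos: [514.1, -96.0, -24.0]
tcp_rot: [0.0, 1.0, -0.002, -0.0]
force: [0.2, -0.8, 0.2]
grip_width: 39.9
```

```bash
python3 look.py g; python3 tip.py g_tip
```

```text
9.775 [514.13 -96.   -24.04] [ 0.      1.     -0.0016 -0.    ] [ 0.21 -0.81  0.21] 39.87937573398192
```

View pics/g_tip.png

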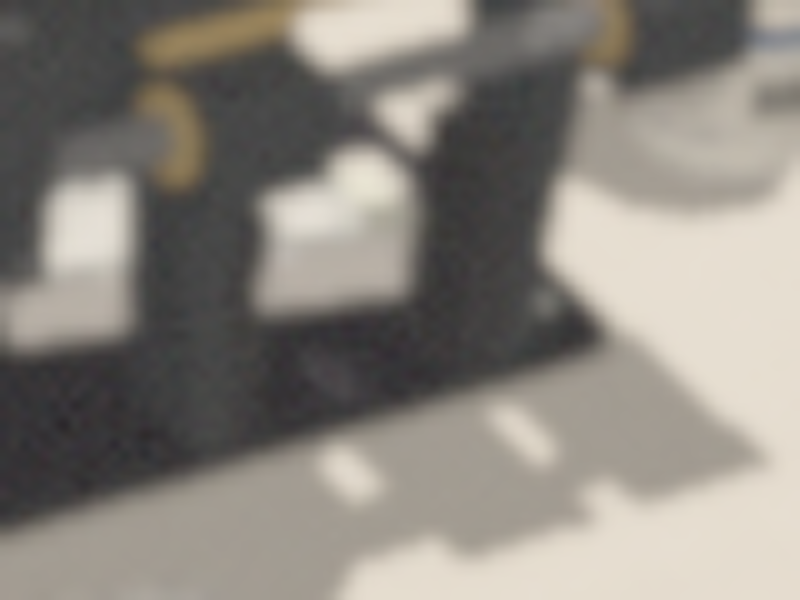

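Request:
arm_command(increments=[[[0, 0, 0.7], 0, 40], [[0, 0, 0], 0, 40]])

```text
t: 10.12
tcp_pos: [514.1, -96.0, -24.7]
tcp_rot: [-0.0, 1.0, -0.002, -0.0]
force: [-0.7, -0.6, -0.7]
grip_width: 39.8
```

Request:
arm_command(increments=[[[0, 0, 0.7], 0, 40], [[0, 0, 0], 0, 40]])

```text
t: 10.38
tcp_pos: [514.1, -96.0, -25.5]
tcp_rot: [-0.0, 1.0, -0.002, -0.0]
force: [-0.1, 0.8, -0.2]
grip_width: 40.0
```

Request:
arm_command(increments=[[[0, 0, 0.8], 0, 40], [[0, 0, 0], 0, 40]])

```text
t: 10.62
tcp_pos: [514.3, -96.0, -25.7]
tcp_rot: [0.0, 1.0, -0.002, 0.0]
force: [-0.4, 1.8, 6.2]
grip_width: 39.9
```

Request:
arm_command(increments=[[[0, 0, 0.8], 0, 40], [[0, 0, 0], 0, 40]])

```text
t: 10.88
tcp_pos: [514.2, -96.0, -25.8]
tcp_rot: [0.0, 1.0, -0.002, -0.0]
force: [-4.3, 0.8, 17.3]
grip_width: 40.0
```

Request:
arm_command(increments=[[[0, 0, -5], 0, 40], [[0, 0, -3.5], 0, 40], [[4, 0, 0], 0, 40], [[4, 0, 0], 0, 40], [[4, 0, 0], 0, 40], [[4, 0, 0], 0, 40], [[4, 0, 0], 0, 40], [[4, 0, 0], 0, 40], [[0, 0, 0], 0, 40]])

```text
t: 12.0
tcp_pos: [538.6, -96.0, -18.5]
tcp_rot: [-0.0, 1.0, -0.002, 0.0]
force: [-0.2, 0.8, 0.4]
grip_width: 40.1
```

```bash
python3 look.py i
```

```text
12.0 [538.59 -96.   -18.48] [-0.0e+00  1.0e+00 -1.5e-03  2.0e-04] [-0.25  0.78  0.41] 40.11905688463133
```

View pics/i_scene.png

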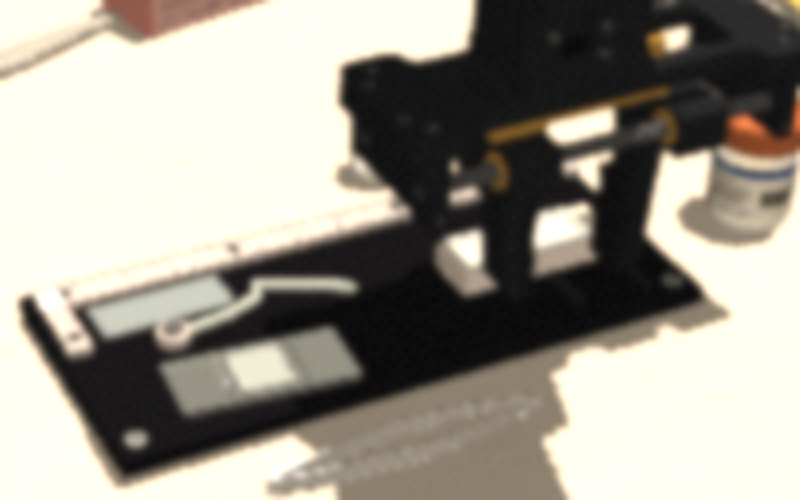

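View pics/i_top.png

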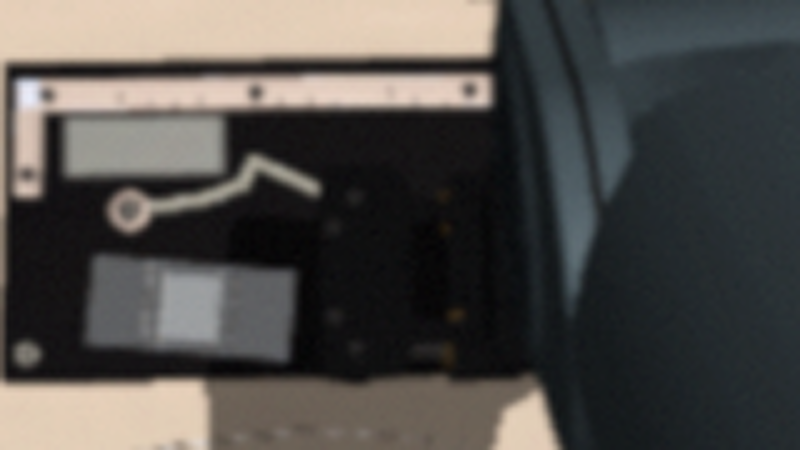

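Request:
arm_command(increments=[[[4, 0, 0], 0, 40], [[4, 0, 0], 0, 40], [[4, 0, 0], 0, 40], [[4, 0, 0], 0, 40], [[4, 0, 0], 0, 40], [[4, 0, 0], 0, 40], [[4, 0, 0], 0, 40], [[2, 0, 0], 0, 40], [[1, 0, 0], 0, 40], [[0, 0, 0], 0, 40]])

```text
t: 13.35
tcp_pos: [569.2, -96.1, -18.5]
tcp_rot: [-0.0, 1.0, -0.002, -0.0]
force: [0.9, -0.6, -0.1]
grip_width: 40.1
```

```bash
python3 look.py j
```

```text
13.35 [569.16 -96.14 -18.51] [-0.      1.     -0.0016 -0.    ] [ 0.9  -0.63 -0.12] 40.05030760888961
```

View pics/j_scene.png

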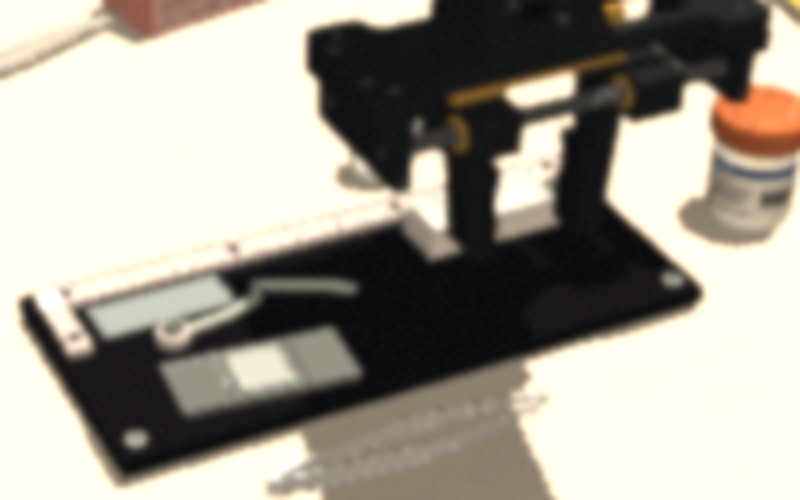

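Request:
arm_command(increments=[[[1, 0, 0], 0, 40], [[1, 0, 0], 0, 40], [[1, 0, 0], 0, 40], [[1, 0, 0], 0, 40], [[0, 0, 0], 0, 40]])

```text
t: 14.08
tcp_pos: [573.3, -96.2, -18.5]
tcp_rot: [-0.0, 1.0, -0.002, 0.0]
force: [-0.7, 1.1, -0.7]
grip_width: 40.1
```

Request:
arm_command(increments=[[[0.5, 0, 0], 0, 40], [[0.5, 0, 0], 0, 40]])

```text
t: 14.32
tcp_pos: [574.1, -96.2, -18.5]
tcp_rot: [0.0, 1.0, -0.002, -0.0]
force: [-0.4, -0.3, 0.8]
grip_width: 39.8
```

Request:
arm_command(increments=[[[0.5, 0, 0], 0, 40], [[0, 0, 0], 0, 40]])

```text
t: 14.58
tcp_pos: [574.7, -96.2, -18.5]
tcp_rot: [-0.0, 1.0, -0.002, 0.0]
force: [-0.1, 0.5, -0.2]
grip_width: 40.1
```

```bash
python3 look.py k; python3 - <<'E'
import numpy as np,cv2
d=np.load("last_scene.npy",allow_pickle=True).item()["image"][205:265,325:405]
cv2.imwrite("pics/k_z.png",cv2.resize(cv2.convertScaleAbs(d,alpha=1.2),None,fx=10,fy=10,interpolation=cv2.INTER_CUBIC))
E
```

```text
14.575 [574.74 -96.18 -18.49] [-0.      1.     -0.0016  0.    ] [-0.11  0.45 -0.21] 40.13493714541735
```

View pics/k_z.png

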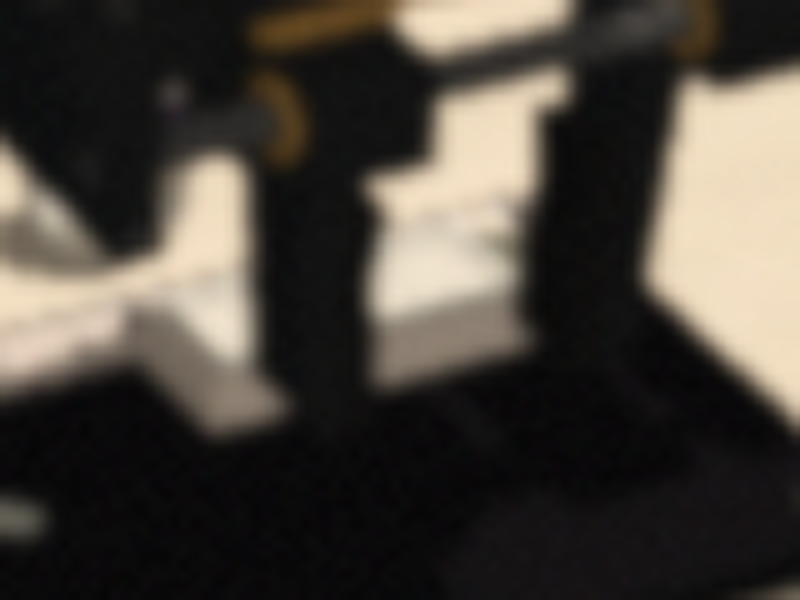

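Request:
arm_command(increments=[[[0.5, 0, 0], 0, 40], [[0.5, 0, 0], 0, 40], [[0, 0, 0], 0, 40]])

```text
t: 15.05
tcp_pos: [575.4, -96.2, -18.5]
tcp_rot: [0.0, 1.0, -0.002, -0.0]
force: [-0.8, -0.5, 0.3]
grip_width: 40.4
```

Request:
arm_command(increments=[[[0.4, 0, 0], 0, 40], [[0, 0, 0], 0, 40]])

```text
t: 15.3
tcp_pos: [575.5, -96.2, -18.6]
tcp_rot: [0.0, 1.0, -0.002, -0.001]
force: [-2.5, -0.3, 1.5]
grip_width: 40.1
```

Request:
arm_command(increments=[[[0.4, 0, 0], 0, 40], [[0, 0, 0], 0, 40]])

```text
t: 15.55
tcp_pos: [575.5, -96.2, -18.7]
tcp_rot: [0.0, 1.0, -0.002, -0.001]
force: [-4.4, 0.1, 1.4]
grip_width: 40.0
```

Request:
arm_command(increments=[[[-4, 0, 0], 0, 40], [[-8, 0, 0], 0, 40], [[0, 0, -25], 0, 40], [[0, 0, -25], 0, 0], [[0, 20, 0], 0, 0], [[0, 20, 0], 0, 0], [[0, 12, 0], 0, 0], [[0, 10, 0], 0, 0], [[0, 0, 0], 0, 0]])

```text
t: 16.68
tcp_pos: [563.9, -159.2, 31.0]
tcp_rot: [0.0, 1.0, -0.002, -0.0]
force: [-0.2, -0.3, -0.2]
grip_width: 0.4
```

```bash
python3 look.py l; python3 - <<'E'
import numpy as np,cv2
d=np.load("last_scene.npy",allow_pickle=True).item()["image"][195:270,310:410]
cv2.imwrite("pics/l_z.png",cv2.resize(cv2.convertScaleAbs(d,alpha=1.2),None,fx=8,fy=8,interpolation=cv2.INTER_CUBIC))
E
```

```text
16.675 [ 563.91 -159.16   31.03] [ 0.0e+00  1.0e+00 -2.3e-03 -3.0e-04] [-0.2  -0.28 -0.19] 0.4293436725531972
```

View pics/l_z.png

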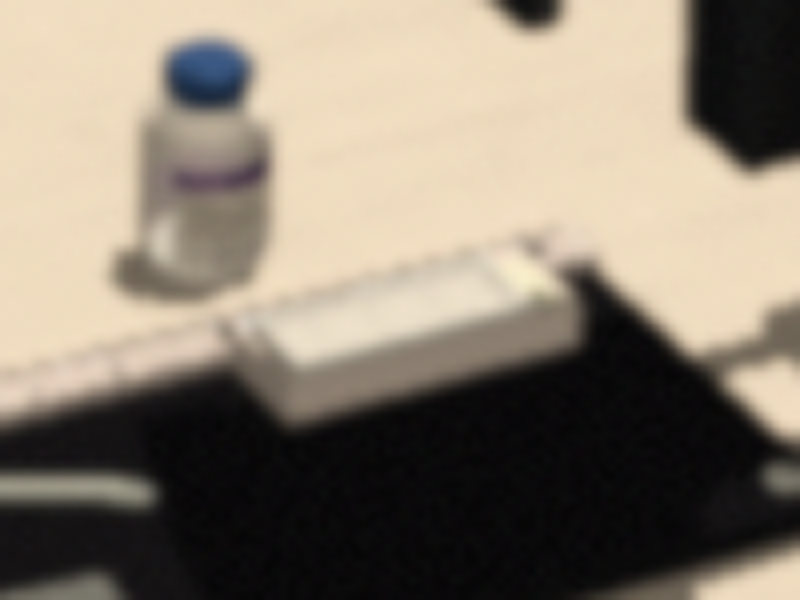

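View pics/l_top.png

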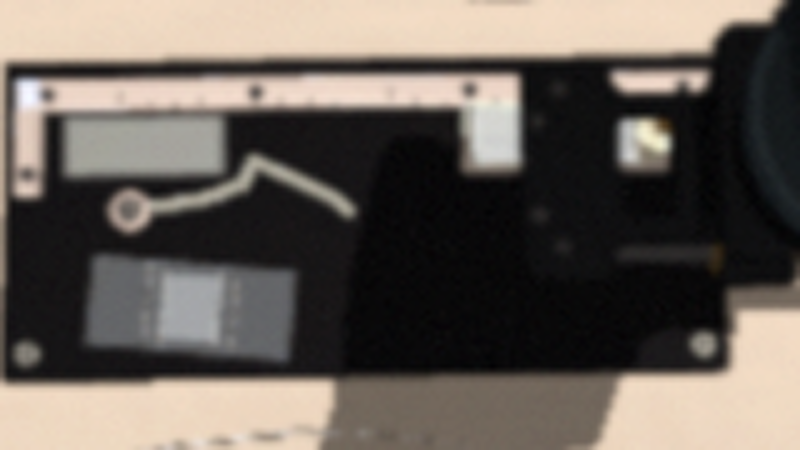

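```bash
python3 - <<'E'
from h import *
c=np.load("last_top.npy",allow_pickle=True).item(); s=np.load("last_scene.npy",allow_pickle=True).item()
p=lambda q:(np.array(q,float)+.5)/5-.5+[240,220]
print(ray(c,p([(463,140)]),23),ray(c,p([(671,140)]),23))
q=lambda q:(np.array(q,float)+.5)/8-.5+[310,195]
print(ray(s,q([(292,428),(580,345)]),12)) # near bottom corners left,right
E
```

```text
[[596.56041955 -55.70262931  23.        ]] [[ 595.39155058 -133.0276136    23.        ]]
[[ 585.33576938  -55.37850673   12.        ]
 [ 586.0412706  -130.49389984   12.        ]]
```

Request:
arm_command(increments=[[[17, 0, 0], 0, 0], [[17, 0, 0], 0, 0], [[0, 0, 20], 0, 0], [[0, 0, 20], 0, 0], [[0, 0, 9.5], 0, 0], [[0, 0, 0], 0, 0], [[0, 0, 0], 0, 0]])

```text
t: 17.65
tcp_pos: [598.5, -158.4, -17.7]
tcp_rot: [0.0, 1.0, -0.002, 0.0]
force: [0.5, 0.1, 0.6]
grip_width: 0.5
```

```bash
python3 look.py m; python3 - <<'E'
import numpy as np,cv2
d=np.load("last_scene.npy",allow_pickle=True).item()["image"][195:270,310:410]
cv2.imwrite("pics/m_z.png",cv2.resize(cv2.convertScaleAbs(d,alpha=1.6),None,fx=8,fy=8,interpolation=cv2.INTER_CUBIC))
E
```

```text
17.65 [ 598.5  -158.36  -17.67] [ 1.0e-04  1.0e+00 -1.6e-03  3.0e-04] [0.51 0.09 0.65] 0.5411579028154156
```

View pics/m_z.png

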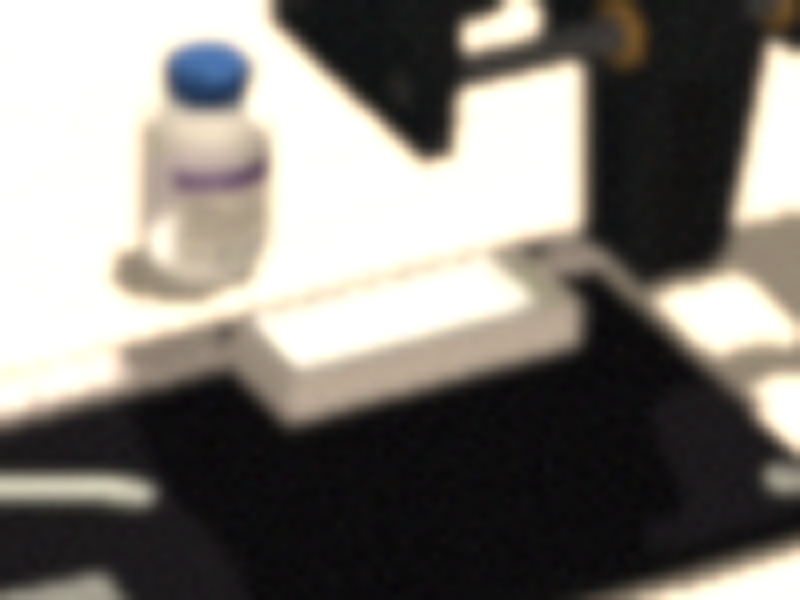

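Request:
arm_command(increments=[[[0, -3, 1], 0, 0], [[0, -5, 0], 0, 0], [[0, -5, 0], 0, 0], [[0, -6, 0], 0, 0], [[0, -6, 0], 0, 0], [[0, -6, 0], 0, 0], [[0, -6, 0], 0, 0], [[0, -6, 0], 0, 0], [[0, -5, 0], 0, 0], [[0, -3, 0], 0, 0]])

```text
t: 19.0
tcp_pos: [598.5, -106.8, -19.0]
tcp_rot: [-0.0, 1.0, -0.001, -0.0]
force: [-0.6, -0.1, -0.2]
grip_width: 0.9
```

```bash
python3 look.py n
```

```text
19.0 [ 598.47 -106.81  -18.98] [-0.      1.     -0.0014 -0.    ] [-0.65 -0.07 -0.17] 0.8768003405847269
```

View pics/n_scene.png

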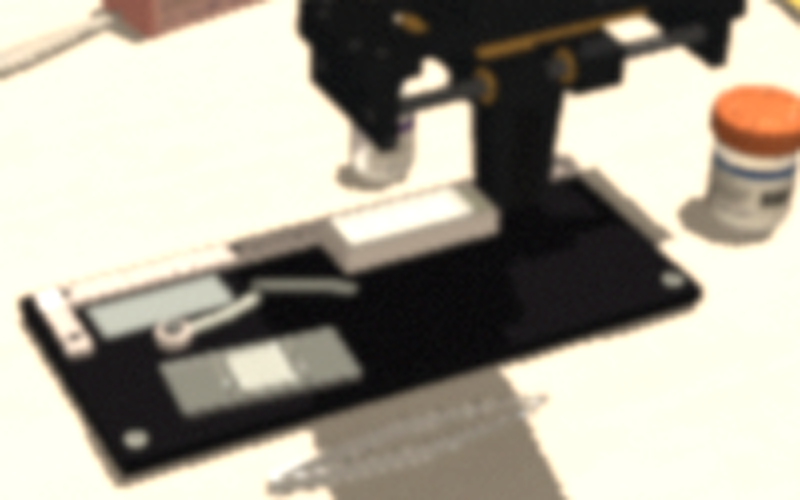

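View pics/n_top.png

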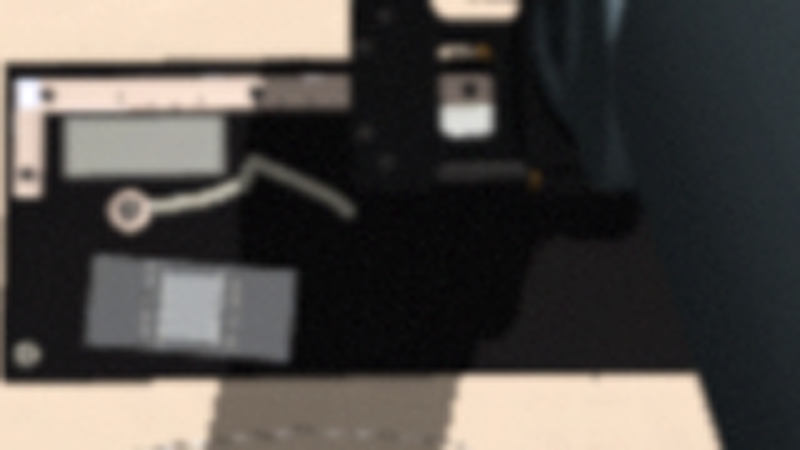

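```bash
python3 - <<'E'
from h import *
s=np.load("last_scene.npy",allow_pickle=True).item()
p=lambda q:(np.array(q,float)+.5)/4-.5+[240,185]
print(ray(s,p([(350,273),(498,234)]),12))
E
```

```text
[[586.70178014 -18.58227898  12.        ]
 [584.9481201  -92.04048107  12.        ]]
```

Request:
arm_command(increments=[[[0, -4, 0], 0, 0], [[0, -4, 0], 0, 0], [[0, -4, 0], 0, 0], [[0, -4, 0], 0, 0], [[0, -4, 0], 0, 0]])

```text
t: 19.73
tcp_pos: [598.5, -86.9, -19.0]
tcp_rot: [-0.0, 1.0, -0.002, -0.0]
force: [-1.1, -0.1, 0.1]
grip_width: 0.3
```

Request:
arm_command(increments=[[[0, -4, 0], 0, 0], [[0, -4, 0], 0, 0], [[0, -4, 0], 0, 0]])

```text
t: 20.1
tcp_pos: [598.5, -75.6, -19.0]
tcp_rot: [0.0, 1.0, -0.002, -0.0]
force: [-0.6, -2.0, 1.1]
grip_width: 0.4
```

Request:
arm_command(increments=[[[0, -4, 0], 0, 0], [[0, -4, 0], 0, 0], [[0, -4, 0], 0, 0]])

```text
t: 20.48
tcp_pos: [598.6, -62.8, -18.9]
tcp_rot: [-0.0, 1.0, -0.002, 0.0]
force: [0.1, -1.1, 0.6]
grip_width: 0.6
```

```bash
python3 look.py o
```

```text
20.475 [598.6  -62.83 -18.91] [-1.0e-04  1.0e+00 -1.6e-03  0.0e+00] [ 0.13 -1.1   0.62] 0.5591044885009686
```

View pics/o_scene.png

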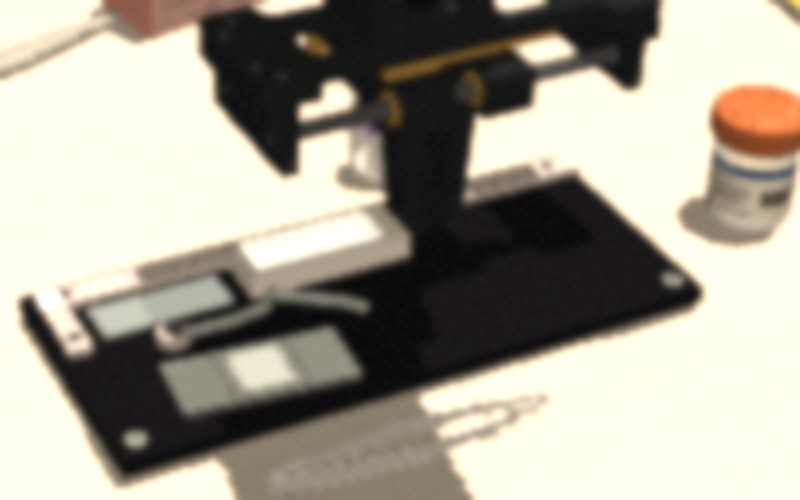

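View pics/o_top.png

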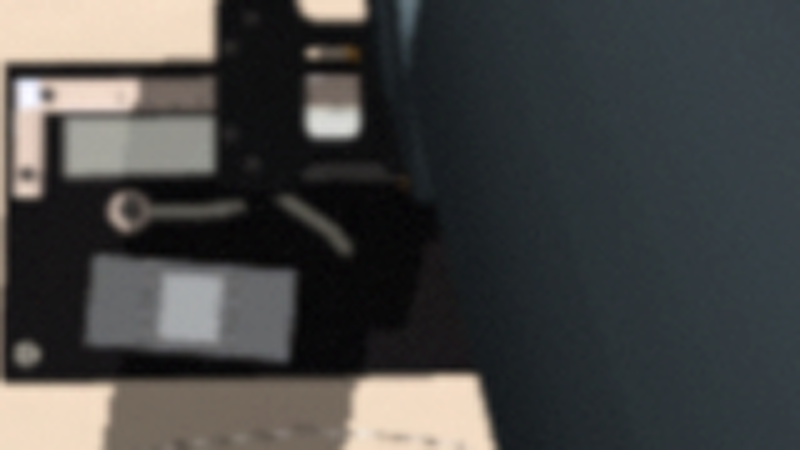

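Request:
arm_command(increments=[[[0, -4, 0], 0, 0], [[0, -4, 0], 0, 0], [[0, -4, 0], 0, 0], [[0, -4, 0], 0, 0], [[0, -4, 0], 0, 0], [[0, -4, 0], 0, 0], [[0, -4, 0], 0, 0], [[0, -4, 0], 0, 0]])

```text
t: 21.58
tcp_pos: [598.7, -31.0, -19.0]
tcp_rot: [-0.0, 1.0, -0.002, 0.0]
force: [-0.5, -1.5, -0.2]
grip_width: 0.3
```

Request:
arm_command(increments=[[[0, -4, 0], 0, 0], [[0, -4, 0], 0, 0], [[0, -4, 0], 0, 0], [[0, -4, 0], 0, 0], [[0, -4, 0], 0, 0], [[0, -3, 0], 0, 0]])

```text
t: 22.32
tcp_pos: [598.7, -7.8, -19.0]
tcp_rot: [-0.0, 1.0, -0.001, -0.0]
force: [1.4, -1.1, 1.7]
grip_width: 0.3
```

```bash
python3 look.py p; python3 - <<'E'
import numpy as np,cv2
d=np.load("last_scene.npy",allow_pickle=True).item()["image"][225:285,240:350]
cv2.imwrite("pics/p_z.png",cv2.resize(cv2.convertScaleAbs(d,alpha=1.6),None,fx=7,fy=7,interpolation=cv2.INTER_CUBIC))
E
```

```text
22.325 [598.74  -7.82 -19.  ] [-1.0e-04  1.0e+00 -1.5e-03 -0.0e+00] [ 1.44 -1.15  1.67] 0.2991664609550015
```

View pics/p_z.png

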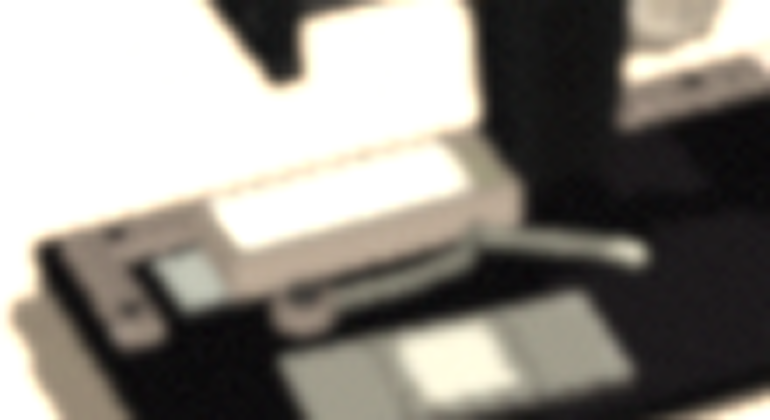

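About 20 mm to go; slide flat on the rail, clip riding on its near side.

Request:
arm_command(increments=[[[0, -3, 0], 0, 0], [[0, -3, 0], 0, 0], [[0, -3, 0], 0, 0], [[0, -3, 0], 0, 0], [[0, -2, 0], 0, 0], [[0, 0, 0], 0, 0]])

```text
t: 23.18
tcp_pos: [598.9, 6.4, -19.0]
tcp_rot: [-0.0, 1.0, -0.001, 0.0]
force: [0.4, -0.2, 0.2]
grip_width: 0.5
```

Request:
arm_command(increments=[[[0, -1, 0], 0, 0], [[0, -1, 0], 0, 0], [[0, 0, 0], 0, 0]])

```text
t: 23.55
tcp_pos: [598.8, 8.0, -19.0]
tcp_rot: [-0.0, 1.0, -0.002, 0.0]
force: [-0.3, 0.5, -0.3]
grip_width: 0.3
```

```bash
cat > z.py <<'E'
import numpy as np,cv2,sys
d=np.load("last_scene.npy",allow_pickle=True).item()["image"][225:285,240:350]
cv2.imwrite(f"pics/{sys.argv[1]}_z.png",cv2.resize(cv2.convertScaleAbs(d,alpha=1.6),None,fx=7,fy=7,interpolation=cv2.INTER_CUBIC))
E
python3 look.py q; python3 z.py q
```

```text
23.55 [598.82   8.   -18.98] [-1.0e-04  1.0e+00 -1.5e-03  0.0e+00] [-0.26  0.49 -0.33] 0.3024262585276378
```

View pics/q_z.png

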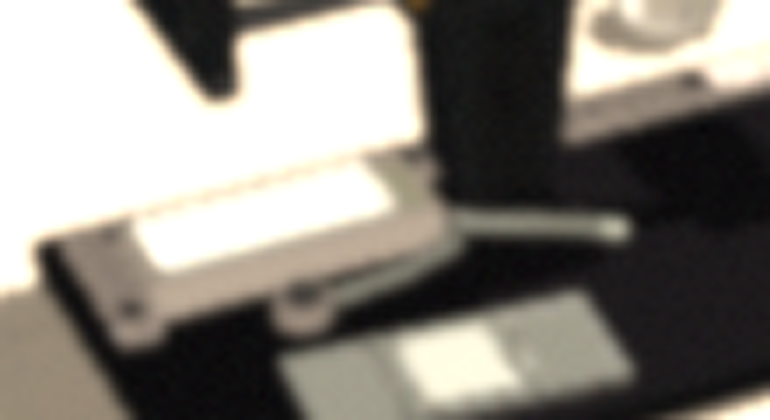

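Request:
arm_command(increments=[[[0, -0.7, 0], 0, 0], [[0, -0.7, 0], 0, 0], [[0, 0, 0], 0, 0]])

```text
t: 24.02
tcp_pos: [598.8, 9.3, -19.0]
tcp_rot: [-0.0, 1.0, -0.001, -0.0]
force: [-1.1, 0.7, -0.0]
grip_width: 0.5
```

Request:
arm_command(increments=[[[0, -0.5, 0], 0, 0], [[0, -0.5, 0], 0, 0], [[0, 0, 0], 0, 0]])

```text
t: 24.4
tcp_pos: [598.8, 10.2, -19.0]
tcp_rot: [-0.0, 1.0, -0.002, -0.0]
force: [0.6, 0.8, -0.1]
grip_width: 0.2
```

Request:
arm_command(increments=[[[0, -0.5, 0], 0, 0], [[0, 0, 0], 0, 0]])

```text
t: 24.65
tcp_pos: [598.8, 10.7, -19.0]
tcp_rot: [-0.0, 1.0, -0.002, -0.0]
force: [0.2, -0.0, -0.1]
grip_width: 0.6
```

```bash
python3 look.py r; python3 z.py r
```

```text
24.65 [598.8  10.7 -19. ] [-0.      1.     -0.0015 -0.    ] [ 0.17 -0.03 -0.11] 0.5505852738326754
```

View pics/r_z.png

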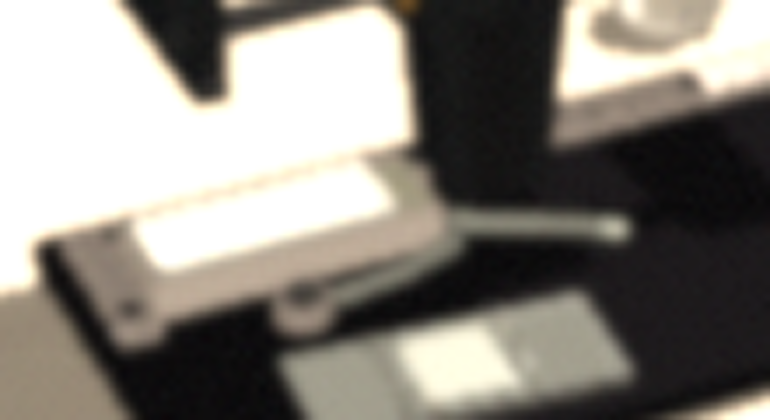

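View pics/r_top.png

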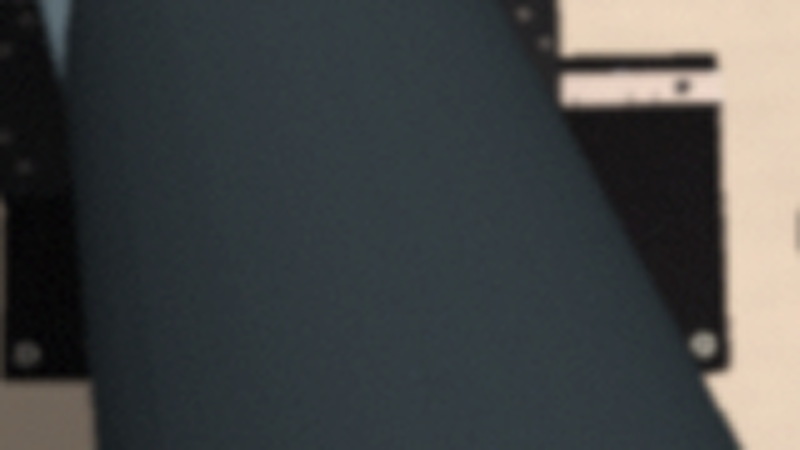

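Request:
arm_command(increments=[[[0, -0.5, 0], 0, 0], [[0, -0.5, 0], 0, 0], [[0, 0, 0], 0, 0]])

```text
t: 25.12
tcp_pos: [598.8, 11.7, -19.0]
tcp_rot: [-0.0, 1.0, -0.002, -0.0]
force: [-0.1, -0.3, 0.9]
grip_width: 0.4
```

Request:
arm_command(increments=[[[0, -0.4, 0], 0, 0], [[0, 0, 0], 0, 0]])

```text
t: 25.38
tcp_pos: [598.8, 12.1, -19.0]
tcp_rot: [-0.0, 1.0, -0.002, 0.0]
force: [0.6, 0.2, 0.5]
grip_width: 0.9
```

Request:
arm_command(increments=[[[0, -0.4, 0], 0, 0], [[0, 0, 0], 0, 0]])

```text
t: 25.62
tcp_pos: [598.8, 12.5, -19.0]
tcp_rot: [-0.0, 1.0, -0.002, -0.0]
force: [0.9, -0.9, -0.2]
grip_width: 0.2
```

Request:
arm_command(increments=[[[0, -0.4, 0], 0, 0], [[0, 0, 0], 0, 0]])

```text
t: 25.88
tcp_pos: [598.8, 12.9, -19.0]
tcp_rot: [-0.0, 1.0, -0.002, -0.0]
force: [-0.9, 0.0, -0.5]
grip_width: 0.2
```

Request:
arm_command(increments=[[[0, -0.4, 0], 0, 0], [[0, 0, 0], 0, 0]])

```text
t: 26.12
tcp_pos: [598.8, 13.1, -19.0]
tcp_rot: [0.0, 1.0, -0.002, -0.0]
force: [-0.5, -0.5, 0.7]
grip_width: 0.6
```

Request:
arm_command(increments=[[[0, -0.4, 0], 0, 0], [[0, 0, 0], 0, 0]])

```text
t: 26.38
tcp_pos: [598.8, 13.3, -19.0]
tcp_rot: [0.0, 1.0, -0.002, -0.0]
force: [-0.1, -1.2, -0.4]
grip_width: 0.5
```

Request:
arm_command(increments=[[[0, -0.4, 0], 0, 0], [[0, 0, 0], 0, 0]])

```text
t: 26.62
tcp_pos: [598.8, 13.4, -19.0]
tcp_rot: [0.0, 1.0, -0.002, -0.0]
force: [-0.1, -1.5, 0.9]
grip_width: 0.6
```

Request:
arm_command(increments=[[[0, -0.3, 0], 0, 0], [[0, 0, 0], 0, 0]])

```text
t: 26.88
tcp_pos: [598.9, 13.6, -19.0]
tcp_rot: [0.0, 1.0, -0.002, -0.0]
force: [-0.9, -4.8, 0.9]
grip_width: 0.4
```

Request:
arm_command(increments=[[[0, 3, 0], 0, 0], [[0, 8, 0], 0, 0], [[0, 8, 0], 0, 0], [[0, 0, -25], 0, 0], [[0, 0, -40], 0, 0], [[0, 0, -40], 0, 0], [[-15, 40, -20], 0, 0], [[-25, 40, 0], 0, 0], [[-25, 45, 0], 0, 0], [[-25, 45, 0], 0, 0]])

```text
t: 28.12
tcp_pos: [507.3, -176.0, 106.2]
tcp_rot: [0.0, 1.0, -0.002, 0.0]
force: [-0.6, 0.0, -0.8]
grip_width: 0.7
```

Request:
arm_command(increments=[[[-20, 45, 0], 0, 0], [[-20, 45, 0], 0, 0], [[-20, 40, 0], 0, 0], [[0, 0, 0], 0, 0]])

```text
t: 28.62
tcp_pos: [445.1, -308.5, 105.9]
tcp_rot: [0.001, 1.0, -0.005, -0.001]
force: [-0.5, -0.0, -0.9]
grip_width: 0.4
```

```bash
python3 look.py s; python3 z.py s
```

```text
28.625 [ 445.06 -308.51  105.94] [ 8.0e-04  1.0e+00 -5.2e-03 -6.0e-04] [-0.52 -0.02 -0.92] 0.4390813866620094
```

View pics/s_scene.png

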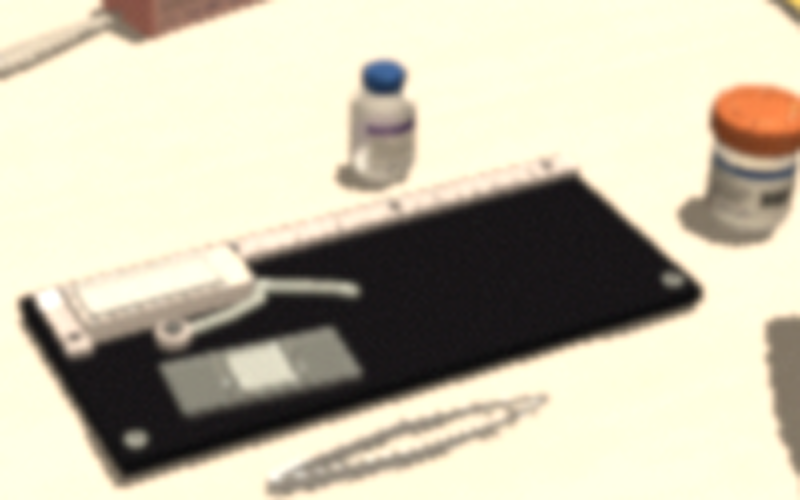

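View pics/s_top.png

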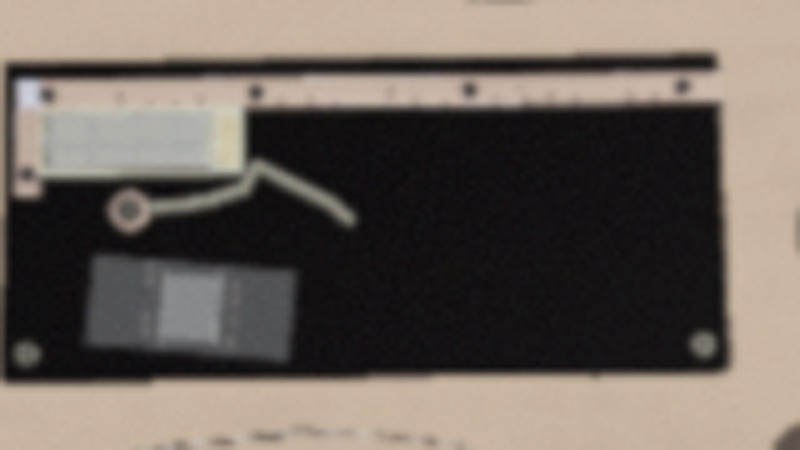

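View pics/s_z.png

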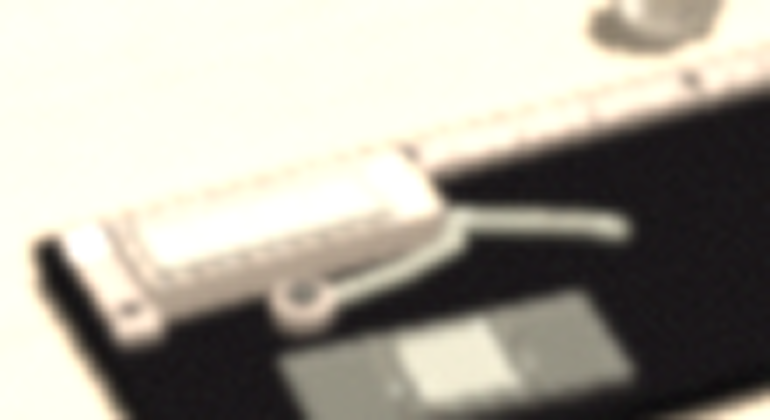

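```bash
python3 - <<'E'
from h import *
from bench import env
c=np.load("last_top.npy",allow_pickle=True).item()
p=lambda q:(np.array(q,float)+.5)/5-.5+[240,220]
P=[570.9,-18.6,-.003]
print("lid ends/side",inv(P,ray(c,p([(41,140),(246,140),(140,180)]),24)))
print(env.sign_off())
E
```

```text
lid ends/side [[ 27.502833   119.02581473]
 [ 26.58606284  43.35823234]
 [ 12.1276796   82.44848755]]
the job is handed in; nothing more can be done
None
```

The slide is home in the corner: I squared it flat against the rail with two fingertips, then slid it along the rail past the clip with closed fingertips until it met the end stop. I backed the hand off and handed the job in at about 29 s.

**Last checks:**
- **Position:** in the final top picture the slide's ends are at about y = 119 and 43 mm on the plate. Home is 120 and 44.5 mm, so this agrees within the roughly 2 mm camera error.
- **End stop:** the final push rose to about 5 N with the slide no longer moving, so it was bearing on the stop.
- **Clip:** it sits behind the trailing near corner, turned by roughly 0.05 rad against the expected 0.04.
- **Bystanders:** the counting chamber, dropper bottle, jar and forceps look unmoved in the pictures.

**What disagreed:**
- **Tool height:** the reported height was about 37.6 mm too low compared with the pictures. I confirmed this by lowering the open fingertips onto bare plate, where contact read –25.6 mm instead of +12. That touch reached about 17 N. All pushing heights were corrected for this, to about 6.5–7 mm above the plate.
- **Clip snap:** the clip closed before the fingers had finished pushing and seems to have moved the slide ahead of them. The fingers only met the slide again at the end stop.

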